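# Clamp the chamber cover shut

### The job

Clamp the cover of the small vacuum chamber: with a finger, push the blue clamp strap round over the cover until it stops against the catch, and only then push the red cam lever all the way down flat along the strap. The cover must stay lying in its place, and the loose things on the bench must be neither lifted nor shifted; finish with the robot clear of everything.

Things in the scene. Friction and masses are not known exactly. Their poses are not given: they have to be found in the camera images.
- chamber: Fixed beige pot 100 mm across, flange 120 mm across with its top 70 mm up, on a dark plate 250 x 130 x 12 mm. Origin on the bench under the pot's axis, z up. Strap pivot post: 78 mm along +x. Catch column: 86 mm along -x, 22 mm long, ledge 76 mm high from y -35 to +7 mm, blue stop 108 mm high on its -y side. Pipe stub 76 mm out to -y.
- cover: The loose aluminium cover disc, 100 mm across, 10 mm thick, 0.2 kg, lying on the chamber flange between three small lugs 9 mm high with 3 mm play. Origin at the centre of its underside; its top is 80 mm above the bench.
- strap (a joint): Blue strap's angle about its upright pivot, rad. 0: closed, over the cover against the catch's stop, pointing along the chamber's -x. Grows as it swings open, clockwise from above, towards the chamber's +y; up to 1.75. Moves level, stays where left (0.25 N m friction, about 1.5 N at its end).
- strap_pivot (a point): Point on the strap's upright pivot axis at half the strap's height, 96 mm above the bench.
- strap_end (a point): Middle of the strap's section, 170 mm from the pivot axis, 20 mm from the free end, outside the flange. The strap is a bar 24 mm wide, 190 mm long from the pivot axis, underside 86 mm and top 106 mm above the bench, 6 mm clear of the cover. Site x: along the strap to the pivot; +y: to the side that is pushed to close it; z up.
- cam_lever (a joint): Red lever's angle about its level pin on top of the strap's pivot, rad. 0: fully down (hard stop), level along the strap towards the free end. Grows as its end rises, up to 1.2. It rides round with the strap and stays where left (0.4 N m friction, about 4 N at its end).
- lever_pin (a point): Centre of the lever's level pin, on the strap's pivot axis, 120 mm above the bench. The lever turns in the upright plane along the strap.
- lever_end (a point): Middle of the lever's upper face, 95 mm out from the pin along the lever; the face lies 5 mm above the line through the pin. The lever is 10 mm thick, ends 110 mm from the pin and is 20 mm wide over its last 34 mm. Site axes: -x along the lever to its end, z square out of the upper face.
- ring: Brass centring ring, 52 mm across, 14 mm high, lying loose on the bench beside the chamber, under the strap's swing. Origin under its centre. A bystander.
- mount: Aluminium sample mount, a disc 68 mm across and 12 mm thick with an upright steel pin to 52 mm height, loose beside the chamber. Origin under the disc's centre. A bystander.
- screwdriver: Screwdriver with a red handle, lying loose before the chamber, about 200 mm long along its x axis. A bystander.
- blank: Small stainless blank flange, 40 mm across, 16 mm high, loose beyond the chamber. Origin under its centre. A bystander.
- bottle: White plastic bottle with a blue cap, 60 mm across, 150 mm high, standing loose on the left. Origin under its centre. A bystander.
- sample_box: Flat sample box with a clear top, 95 by 75 by 25 mm, lying loose on the left. Origin under its centre. A bystander.
- tweezers: Steel tweezers, 120 mm long along x, 8 mm high, lying loose on the right. Origin on the bench under their middle. A bystander.
Things that resemble listed ones, but are neither listed nor needed, are in the scene too. Of the things like the cover, leave any that is brown or orange; of the rest the larger one is meant.

How it is judged:
By the outcome, as a careful person would: the job done as asked, in the order asked, and still so for the second after the job is handed in, with the robot touching nothing.
It also fails if it takes over 58 s, if anything falls off the work surface, if the arm or the gripper's body presses on something with over 40 N, if the wrist force passes 120 N, or if a joint passes its speed limit or range.

### The arm

A 6-joint arm with a two-finger parallel gripper is mounted at the origin on the work surface. World frame = base frame: x ahead of the robot, y to its left, z up, the work surface at z = 0. Lengths are in m, angles in rad, forces in N, time in s.
With the tool pointing down it reaches from about 0.25 to 0.775 m from the base axis. Payload 4 kg.
Tool frame: the origin (TCP) lies at the very end of the fingers, on their centre line; the grasp point (between the pads) lies 19 mm behind it; z points along the fingers, y is the line along which they close (so a half turn about z gives the same grasp; the last joint's range is limited). The gripper opens to 85 mm and grips with 20 to 120 N. Pads are 22 mm wide; open, the fingers measure 114 mm over their backs; the gripper's body (76 mm by 85 mm) begins 54 mm behind the grasp point. The pads swing forward as they close: fully open they stand 13 mm farther back than shut.
Start: joints at [-1.29, 0.087, 1.371, -0, 1.684, -0.103], TCP at [0.206, -0.51, 0.202] pointing down, gripper open.
Joint ranges: [-3.1, 3.1], [-0.76, 2.03], [0.27, 2.55], [-1.08, 4.22], [0.17, 2.65], [-2.57, 2.57]. Speed limits (rad/s): [2.79, 2.79, 3.14, 3.14, 3.14, 3.14].

### API

Orientations are given as a rotation vector (axis times angle).
In Python, from cell import robot gives the robot as it stands.
- The arm moves only by the tool move_arm, never from a script. Its argument "motion" is a list of rows, each a list of 3 entries, a list of its own where there are three numbers: the shift along the tool's x, y, z in m, then the turn about the tool's z in rad, then the opening in per cent of the stroke, from 0 (shut) to 100 (fully open). In form: [[[x, y, z], yaw, fingers], ...]. A call has 1 to 12 rows; each row shifts and turns the commanded pose from where the row before left it, along the tool's axes as they then stand; what a row does not reach is not made up. A row lasts 1/10 s, in which the tool goes at most 50 mm and 8.59 degrees, less where a joint would pass 70% of its speed; a pose out of reach is approached as far as the arm can. A call with a gripper value outside its range is refused whole. The fingers move at their own pace and stop on an object; "grip_force" is the grip in N (left out, the last holds). Time passes only in rows, so rows that do not move let the fingers close. It gives the time, the measured TCP pose, the force, the opening and the grip force at its end, in the units of the state.
- robot.get_state(): the state, without advancing time (a new reading comes with each control period).
- robot.read_camera(name): name is "side" or "top" or "wrist"; returns the picture (480x640x3 uint8, red, green, blue); there is no depth.
- robot.camera_params(name): a dict with "fx", "fy", "cx", "cy" (pixels), "rvec" (rotation vector, rad) and "tvec" (3), from world to camera coordinates, as OpenCV has them. Camera axes: x right, y down, z forward; pixel columns grow to the right and rows downward; lengths in m; the calibration is good to about 2 mm. A picture is of the moment at which its call begins: read the wrist's pose just before it. camera_params takes no time and is no camera call; for the wrist camera it gives the pose at the moment of the call.
- robot.close_job(): hands the job in; it is judged then, once.
The state is a dict: "clock": time; "joint_pos": joint angles; "qvel": joint speeds; "effort": joint torques, N m; "tcp_pos": TCP position; "tool_rot": TCP orientation; "ft_force": force on the tool from outside, world axes, zero at the start; "ft_torque": the same for the moment, N m; "width": finger opening in m; "grip_force": force on a finger pad.
Only numpy, scipy, OpenCV 4.12 (cv2) and the standard library are available. Lean on these libraries where they do the work, as an engineer would, in place of code of your own. Each camera call takes 0.05 s, during which the arm holds its last target. There are 200 camera calls.

## Working session

There is one attempt and no reset: what is moved stays moved. The work goes in short steps, Python scripts to look and compute and a tool call to move; the robot and the scene stay as the last step left them, time stands still between calls to the robot, and variables do not carry over. Pictures are saved under pics/ and viewed, at most 10 in all, crops included, and the job is handed in when it is done.

Besides the shell and the picture viewer there is one more tool, called in YAML: its name, and indented under it one key for each argument. move_arm: Moves the arm, as the interface text tells. Its arguments: {"type":"object","properties":{"motion":{"type":"array","items":{"type":"array"}},"grip_force":{"type":"number"}},"required":["motion"]}

```bash
mkdir -p pics && cat > h.py <<'E'
import numpy as np,cv2
from cell import robot
def save(n,f): 
    im=robot.read_camera(n); cv2.imwrite(f,im[:,:,::-1]); return im
def par(n):
    p=robot.camera_params(n); K=np.array([[p['fx'],0,p['cx']],[0,p['fy'],p['cy']],[0,0,1.]])
    return K,cv2.Rodrigues(np.array(p['rvec'],float))[0],np.array(p['tvec'],float)
def ray(P,u,v):
    K,R,t=P; d=R.T@np.linalg.inv(K)@[u,v,1.]; return -R.T@t,d
def plane(P,u,v,z):
    o,d=ray(P,u,v); return o+d*(z-o[2])/d[2]
def proj(P,X):
    K,R,t=P; c=K@(R@np.array(X,float)+t); return c[:2]/c[2]
E
python3 - <<'E'
from h import *
for n in('top','side'):
    save(n,f'pics/{n}0.png'); K,R,t=par(n); print(n,K[0,0],(-R.T@t).round(3),R.round(2).tolist())
s=robot.get_state(); print(s['clock'],s['tcp_pos'],s['tool_rot'],s['width'])
E
```

```text
top 509.1821334443871 [ 0.458 -0.038  1.359] [[0.01, -1.0, -0.0], [-1.0, -0.01, -0.08], [0.08, 0.0, -1.0]]
side 433.9566354305808 [0.261 0.735 0.776] [[-0.93, -0.36, 0.02], [-0.24, 0.59, -0.77], [0.27, -0.72, -0.64]]
0.1 [ 0.20578477 -0.50949651  0.20053981] [-3.08193639e+00 -5.98838163e-01  3.20723917e-04] 0.08537217677791886
```

View pics/top0.png

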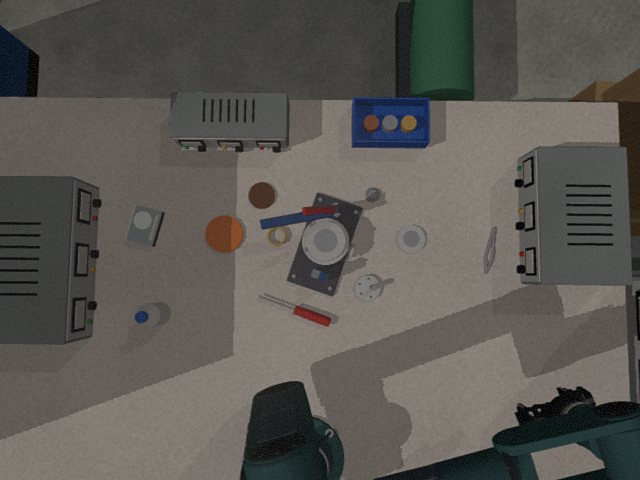

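View pics/side0.png

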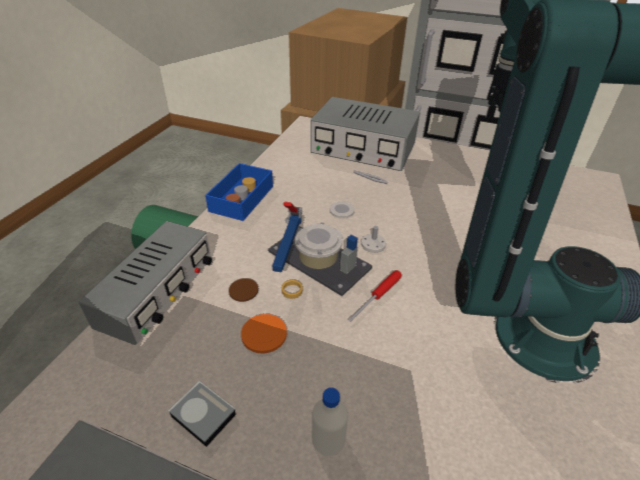

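The top view shows the dark plate with the chamber near (325,241), the blue strap running from its pivot at about (338,211) out to (262,222), and the red lever over it at about (318,211). The catch is at (320,275).

Things like the cover:
- the grey disc on the chamber at (325,241)
- the grey disc at (411,238), which is smaller and lies on the bench
- the orange disc at (224,234)
- the brown disc at (262,195)

The one on the chamber is meant: it is grey and larger, and it lies on the flange. I'll confirm this in a crop.

```bash
cat > m.py <<'E'
from h import *
T=cv2.imread('pics/top0.png'); S=cv2.imread('pics/side0.png')
def mask(im,col,roi):
    h=cv2.cvtColor(im,cv2.COLOR_BGR2HSV); x0,y0,x1,y1=roi
    m=((cv2.inRange(h,(105,110,40),(125,255,255))) if col=='b' else cv2.inRange(h,(0,150,80),(6,255,255))|cv2.inRange(h,(172,150,80),(180,255,255)))
    z=np.zeros_like(m); z[y0:y1,x0:x1]=m[y0:y1,x0:x1]; return z
P={n:par(n) for n in('top','side')}
for n,im,rs in(('top',T,[('b',(250,195,350,235)),('r',(290,195,350,225)),('b',(300,260,340,290))]),('side',S,[('b',(265,205,305,275)),('r',(275,195,305,220)),('b',(338,230,362,255))])):
    for c,r in rs:
        m=mask(im,c,r); cs,_=cv2.findContours(m,0,2); k=max(cs,key=cv2.contourArea)
        print(n,c,cv2.contourArea(k),cv2.boxPoints(cv2.minAreaRect(k)).round(1).tolist())
cr=cv2.resize(T[170:310,235:435],None,fx=4,fy=4,interpolation=cv2.INTER_CUBIC); cv2.imwrite('pics/c0.png',cr)
h=cv2.cvtColor(T,cv2.COLOR_BGR2HSV); m=((h[:,:,2]<110)*255).astype(np.uint8); z=np.zeros_like(m); z[185:305,280:370]=m[185:305,280:370]
cs,_=cv2.findContours(cv2.morphologyEx(z,cv2.MORPH_CLOSE,np.ones((3,3))),0,2);k=max(cs,key=cv2.contourArea)
b=cv2.boxPoints(cv2.minAreaRect(k)); w=np.array([plane(P['top'],*q,.012)[:2] for q in b]); print('plate',b.round(1).tolist(),w.round(4).tolist(),w.mean(0).round(4))
E
python3 m.py
```

```text
top b 368.0 [[260.6000061035156, 219.89999389648438], [330.6000061035156, 207.3000030517578], [332.1000061035156, 215.60000610351562], [262.1000061035156, 228.1999969482422]]
top r 143.0 [[303.0, 207.0], [333.0, 207.0], [333.0, 214.0], [303.0, 214.0]]
top b 38.0 [[318.29998779296875, 278.70001220703125], [321.3999938964844, 271.0], [326.79998779296875, 273.1000061035156], [323.70001220703125, 280.8999938964844]]
side b 535.5 [[270.29998779296875, 268.6000061035156], [291.1000061035156, 213.8000030517578], [301.6000061035156, 217.6999969482422], [280.8999938964844, 272.6000061035156]]
side r 52.5 [[283.1000061035156, 204.3000030517578], [286.0, 200.1999969482422], [297.79998779296875, 208.5], [294.79998779296875, 212.6999969482422]]
side b 91.0 [[345.79998779296875, 248.0], [348.29998779296875, 235.3000030517578], [357.0, 237.0], [354.5, 249.6999969482422]]
plate [[280.0, 188.0], [369.0, 188.0], [369.0, 296.0], [280.0, 296.0]] [[0.6985, 0.074], [0.7007, -0.1641], [0.4135, -0.1645], [0.4113, 0.0694]] [ 0.556  -0.0463]
```

View pics/c0.png

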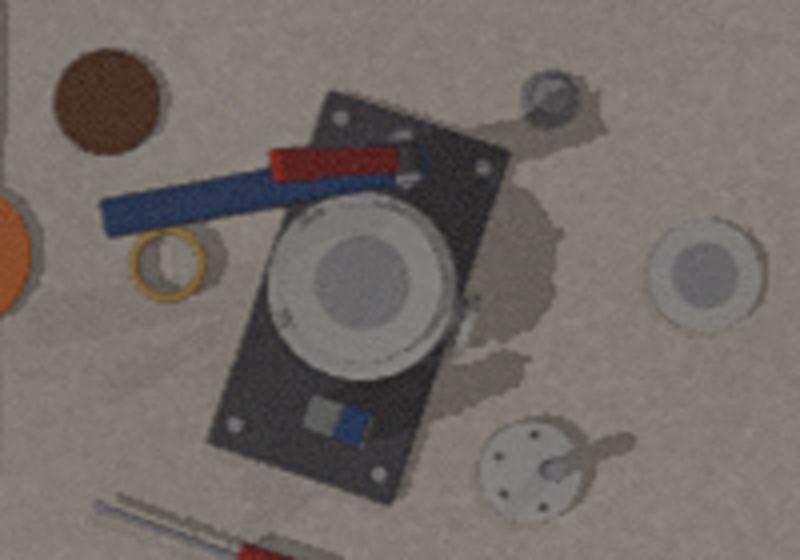

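The crop confirms the cover: it is the grey disc on the flange, about (362,287) in the crop. The similar loose disc at (707,275) is smaller and stays on the bench. Plate corners and strap and lever edges are clear enough to measure.

```bash
cat > m2.py <<'E'
from h import *
P={n:par(n) for n in('top','side')}; p=P['top']
c=lambda x,y:(235+x/4,170+y/4)
cor=[plane(p,*c(*q),.012)[:2] for q in((332,91),(511,153),(391,504),(208,441))]
print('corners',np.round(cor,4).tolist()); TL,TR,BR,BL=cor
print('sides',[np.linalg.norm(a-b).round(4) for a,b in((TL,TR),(BL,BR),(TL,BL),(TR,BR))],'mean',np.mean(cor,0))
ax=(TL+TR-BL-BR); ax/=np.linalg.norm(ax); print('chamber x',ax,np.arctan2(ax[1],ax[0]))
cov=plane(p,*c(362,287),.078)[:2]; print('cover/flange ctr',cov)
piv=cov+.078*ax; print('pivot',piv,'proj',(proj(p,[*piv,.096])-[235,170])*4)
a=plane(p,*c(101,203),.106)[:2]; b=plane(p,*c(110,238),.106)[:2]; print('strap end corners',a,b,np.linalg.norm(a-b))
e=(a+b)/2; d=e-piv; print('len',np.linalg.norm(d),'theta',np.arctan2(-ax[1],-ax[0])-np.arctan2(d[1],d[0]))
def tri(u,v):
    A=np.zeros((3,3));B=np.zeros(3)
    for n,q in(('top',u),('side',v)):
        o,r=ray(P[n],*q); r/=np.linalg.norm(r); M=np.eye(3)-np.outer(r,r); A+=M;B+=M@o
    X=np.linalg.solve(A,B); return X
X=tri(c(272,165),(284.5,202.3)); print('lever end',X,'reproj',proj(p,X),proj(P['side'],X),'horiz',np.linalg.norm(X[:2]-piv),'ang',np.arctan2(X[2]-.12,np.linalg.norm(X[:2]-piv)))
r=plane(p,*c(168,265),.007)[:2];print('ring',r,'dist',np.linalg.norm(r-piv))
E
python3 m2.py; python3 -c "
import cv2;S=cv2.imread('pics/side0.png');cv2.imwrite('pics/c1.png',cv2.resize(S[180:300,240:400],None,fx=5,fy=5,interpolation=2))"
```

```text
corners [[0.6866, -0.0278], [0.6459, -0.1475], [0.4126, -0.0693], [0.4527, 0.0516]]
sides [np.float64(0.1265), np.float64(0.1274), np.float64(0.247), np.float64(0.2461)] mean [ 0.54945535 -0.04824039]
chamber x [ 0.94744596 -0.31991584] -0.32564065815226606
cover/flange ctr [ 0.55064364 -0.04843185]
pivot [ 0.62454442 -0.07338529] proj [403.19869736 167.3311892 ]
strap end corners [0.59926078 0.11384335] [0.57754452 0.10785654] 0.02252637533604649
len 0.1877467641027144 theta 1.0514436931612867
lever end [0.61436703 0.00588882 0.20260005] reproj [302.49529026 209.85604247] [285.98352993 202.49576144] horiz 0.07992472922233967 ang 0.8018577049266551
ring [0.56926006 0.08036791] dist 0.16339034503271518
```

View pics/c1.png

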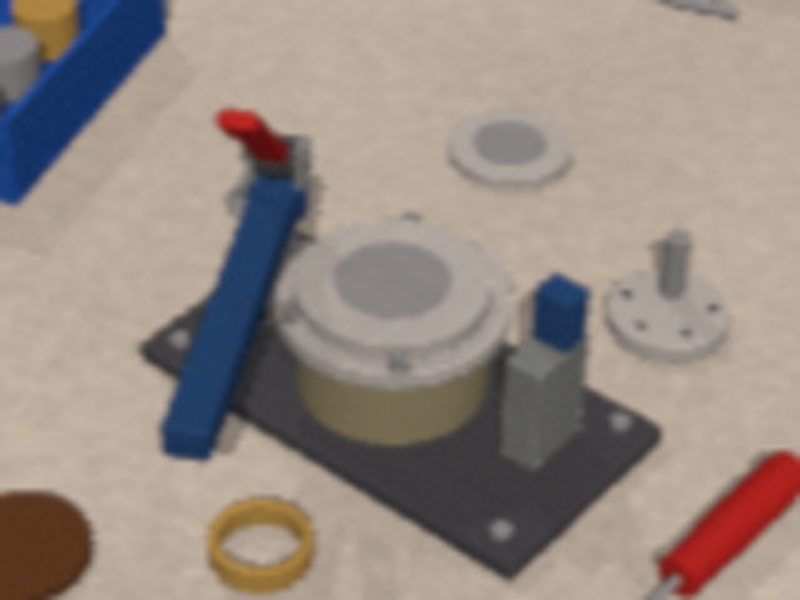

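The measurements agree with the given sizes:
- **Plate:** 246 × 127 mm.
- **Strap:** 188 mm long, about 22.5 mm wide at the end, at about 1.05 rad.
- **Lever:** its end is about 115 mm from the pin, at about 0.80 rad.

I'll set out with the fingers shut, going high over everything.

move_arm:
  motion:
    - [[0, 0, -0.03], 0.1, 0]
    - [[0, 0, -0.03], 0.09, 0]
    - [[0.02, -0.02, 0], 0, 0]
    - [[0.03, -0.03, 0], 0, 0]
    - [[0.03, -0.03, 0], 0, 0]
    - [[0.03, -0.03, 0], 0, 0]
    - [[0.03, -0.03, 0], 0, 0]
    - [[0.03, -0.03, 0], 0, 0]
    - [[0.03, -0.03, 0], 0, 0]
    - [[0.03, -0.03, 0], 0, 0]
    - [[0.03, -0.03, 0], 0, 0]
    - [[0.03, -0.03, 0], 0, 0]

```text
clock: 1.3
tcp_pos: [0.4351, -0.1679, 0.2612]
tool_rot: [-3.127, -0.304, 0.001]
ft_force: [1.5, -0.0, 0.2]
width: -0.0001
grip_force: 0.0
```

move_arm:
  motion:
    - [[0.03, -0.03, 0], 0, 0]
    - [[0.03, -0.03, 0], 0, 0]
    - [[0.03, -0.03, 0], 0, 0]
    - [[0.03, -0.03, 0], 0, 0]
    - [[0.03, -0.03, 0], 0, 0]
    - [[0.03, -0.03, 0], 0, 0]
    - [[0.03, -0.02, 0], 0, 0]
    - [[0.02, 0, 0], 0, 0]
    - [[0, 0, 0], 0, 0]

```text
clock: 2.2
tcp_pos: [0.6229, 0.0722, 0.259]
tool_rot: [-3.126, -0.307, 0.005]
ft_force: [0.3, -0.5, -0.6]
width: -0.0
grip_force: 0.0
```

```bash
cat > g.py <<'E'
from h import *
import sys
def tool_delta(target):
    s=robot.get_state(); R=cv2.Rodrigues(np.array(s['tool_rot']))[0]
    print('clk',s['clock'],'tcp',s['tcp_pos'].round(4),'xang',np.arctan2(R[1,0],R[0,0]).round(3),'tilt',R[2,2].round(4),'F',np.round(s['ft_force'],2),'w',s['width'],'q',np.round(s['joint_pos'],2))
    if target is not None: print('delta tool',(R.T@(np.array(target)-s['tcp_pos'])).round(4))
if __name__=='__main__': tool_delta([float(a) for a in sys.argv[1:]] or None)
E
python3 g.py .6335 .1036 .092; python3 -c "
from h import *
save('top','pics/t1.png'); im=cv2.imread('pics/t1.png'); w=save('wrist','pics/w1.png')
a=cv2.resize(im[150:310,220:400],(450,400)); b=cv2.resize(cv2.imread('pics/w1.png'),(350,400)[:2]); cv2.imwrite('pics/j1.png',np.hstack([a,b]))"
```

```text
clk 2.2 tcp [0.6229 0.0722 0.259 ] xang 0.196 tilt -1.0 F [ 0.27 -0.47 -0.63] w -2.5728123602227993e-05 q [ 0.03  0.26  1.06 -0.    1.83  1.4 ]
delta tool [ 0.017  -0.0286  0.167 ]
```

View pics/j1.png

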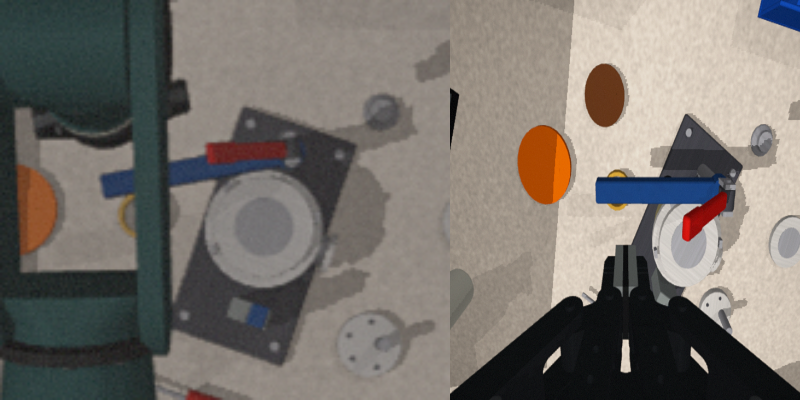

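The left half shows strap, lever and cover unmoved. The wrist view on the right shows the strap end at (600,190), with the shut fingers at (625,270) to come down beyond it. Next I move over and go down on the push side.

move_arm:
  motion:
    - [[0.017, -0.029, 0], 0, 0]
    - [[0, 0, 0.03], 0, 0]
    - [[0, 0, 0.04], 0, 0]
    - [[0, 0, 0.04], 0, 0]
    - [[0, 0, 0.03], 0, 0]
    - [[0, 0, 0.02], 0, 0]
    - [[0, 0, 0.007], 0, 0]
    - [[0, 0, 0], 0, 0]
    - [[0, 0, 0], 0, 0]

```text
clock: 3.2
tcp_pos: [0.6336, 0.1023, 0.0967]
tool_rot: [3.127, 0.303, 0.005]
ft_force: [0.0, 0.6, 0.4]
width: -0.0001
grip_force: 0.0
```

```bash
python3 g.py .6335 .1036 .092
```

```text
clk 3.2 tcp [0.6336 0.1023 0.0967] xang 0.193 tilt -1.0 F [0.03 0.58 0.44] w -0.00011019536953126997 q [ 0.07  0.33  1.3  -0.    1.52  1.45]
delta tool [ 0.0001 -0.0013  0.0047]
```

move_arm:
  motion:
    - [[-0.01, 0, 0.003], 0, 0]
    - [[-0.01, 0, 0], 0, 0]
    - [[-0.0087, -0.0009, 0], -0.05, 0]
    - [[-0.0087, -0.0009, 0], -0.05, 0]
    - [[-0.0087, -0.0009, 0], -0.05, 0]
    - [[-0.0087, -0.0009, 0], -0.05, 0]
    - [[-0.0087, -0.0009, 0], -0.05, 0]
    - [[-0.0087, -0.0009, 0], -0.05, 0]
    - [[-0.0087, -0.0009, 0], -0.05, 0]
    - [[-0.0087, -0.0009, 0], -0.05, 0]
    - [[0, 0, 0], 0, 0]

```text
clock: 4.3
tcp_pos: [0.5461, 0.0803, 0.0933]
tool_rot: [3.004, 0.918, 0.003]
ft_force: [0.8, 0.3, 0.5]
width: 0.0
grip_force: 0.0
```

```bash
cat > k.py <<'E'
from h import *
def strap_frame():
    s=robot.get_state(); R=cv2.Rodrigues(np.array(s['tool_rot']))[0]; t=s['tcp_pos']
    piv=np.array([.6245,-.0734]); r=t[:2]-piv; a=2.816
    x=np.arctan2(R[1,0],R[0,0]); rr=np.linalg.norm(r)
    print('clk',s['clock'],'tcp',t.round(4),'r',rr.round(4),'theta_tcp',(a-np.arctan2(r[1],r[0])).round(3),'strap theta if touching',(a-np.arctan2(r[1],r[0])-np.arcsin(.023/rr)+2*0).round(3),(a-np.arctan2(r[1],r[0])+np.arcsin(.023/rr)).round(3),'F',np.round(s['ft_force'],2),'F along -x tool',(R.T@s['ft_force']).round(2),'xang',x.round(3))
strap_frame()
E
python3 k.py
```

```text
clk 4.3 tcp [0.5461 0.0803 0.0933] r 0.1725 theta_tcp 0.773 strap theta if touching 0.64 0.907 F [0.76 0.35 0.53] F along -x tool [ 0.82  0.14 -0.52] xang 0.593
```

move_arm:
  motion:
    - [[-0.0087, -0.0009, 0], -0.05, 0]
    - [[-0.0087, -0.0009, 0], -0.05, 0]
    - [[-0.0087, -0.0009, 0], -0.05, 0]
    - [[-0.0087, -0.0009, 0], -0.05, 0]
    - [[-0.0087, -0.0009, 0], -0.05, 0]
    - [[-0.0087, -0.0009, 0], -0.05, 0]
    - [[-0.0087, -0.0009, 0], -0.05, 0]
    - [[-0.0087, -0.0009, 0], -0.05, 0]
    - [[-0.0087, -0.0009, 0], -0.05, 0]
    - [[-0.0087, -0.0009, 0], -0.05, 0]
    - [[0, 0, 0], 0, 0]

```text
clock: 5.4
tcp_pos: [0.4812, 0.0233, 0.0926]
tool_rot: [2.684, 1.63, 0.002]
ft_force: [-0.4, -0.9, -0.6]
width: 0.0001
grip_force: 0.0
```

```bash
python3 k.py; python3 -c "
from h import *
w=save('side','pics/s2.png'); im=cv2.imread('pics/s2.png'); cv2.imwrite('pics/c2.png',cv2.resize(im[180:300,240:400],None,fx=5,fy=5,interpolation=2))"
```

```text
clk 5.4 tcp [0.4812 0.0233 0.0926] r 0.1728 theta_tcp 0.268 strap theta if touching 0.135 0.401 F [-0.42 -0.85 -0.57] F along -x tool [-0.95  0.02  0.57] xang 1.092
```

View pics/c2.png

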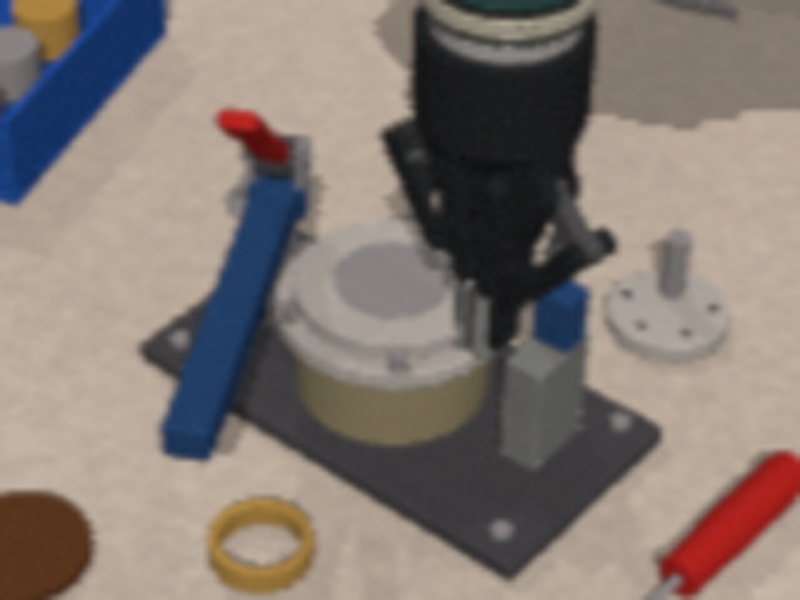

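The strap has not moved: its end is still at (190,440) in the crop, and the fingers are at (480,330) beside the catch. The finger must have missed it, so I'll check the geometry by projecting the finger's path into both views.

```bash
python3 - <<'E'
from h import *
P={n:par(n) for n in('top','side')}
piv=np.array([.6245,-.0734])
for nm,X in(('tcp now',[.4812,.0233,.0926]),('tcp start',[.6336,.1023,.0967]),('tcp at 4.3',[.5461,.0803,.0933]),('pivot top',[*piv,.106]),('strap end est',[.5884,.1109,.106]),('end bottom',[.5884,.1109,.086]),('catch stop',[*(np.array([.5506,-.0484])-.086*np.array([.947,-.32])),.108])):
    print(nm,'side crop',((proj(P['side'],X)-[240,180])*5).round(0),'top crop',((proj(P['top'],X)-[235,170])*4).round(0))
# triangulate strap end mid: top crop (105,220); side crop top-face end edge mid ~(189,432)
def tri(u,v):
    A=np.zeros((3,3));B=np.zeros(3)
    for n,q in(('top',u),('side',v)):
        o,r=ray(P[n],*q); r/=np.linalg.norm(r); M=np.eye(3)-np.outer(r,r); A+=M;B+=M@o
    return np.linalg.solve(A,B)
c=lambda x,y:(235+x/4,170+y/4); s=lambda x,y:(240+x/5,180+y/5)
print('strap end',tri(c(105,220),s(189,432)))
print('stop',tri(c(352,425),s(563,290)))
print('fx side',robot.camera_params('side'))
# mask check: is strap region changed between s2 and initial?
a=cv2.imread('pics/side0.png').astype(int);b=cv2.imread('pics/s2.png').astype(int)
print('diff in strap region',np.abs(a-b)[205:275,265:305].mean(), 'cover lug region',np.abs(a-b)[225:260,295:325].mean())
E
```

```text
tcp now side crop [483. 390.] top crop [246. 396.]
tcp start side crop [111. 406.] top crop [122. 150.]
tcp at 4.3 side crop [306. 431.] top crop [156. 291.]
pivot top side crop [283. 180.] top crop [404. 165.]
strap end est side crop [192. 429.] top crop [105. 220.]
end bottom side crop [194. 462.] top crop [109. 224.]
catch stop side crop [539. 314.] top crop [316. 416.]
strap end [0.5891655  0.11145232 0.10456833]
stop [ 0.46405609 -0.04269494  0.10752935]
fx side {'fx': 433.9566354305808, 'fy': 433.9566354305808, 'cx': 317.9821817433936, 'cy': 236.5902536372536, 'rvec': array([ 0.51324493, -2.67315285,  1.25709729]), 'tvec': array([0.49851428, 0.22442534, 0.95442048])}
diff in strap region 1.1945238095238095 cover lug region 2.102222222222222
```

Sideways the fingertips appear where predicted (column 485 against 483). In height they sit about 38 crop pixels above the projected TCP, which is about 23 mm. The real tip was therefore near z ≈ 0.115 and passed over the strap, whose top is at 0.106. I'll go up and back round, then measure the tip's height in the image before pushing again.

move_arm:
  motion:
    - [[0, 0, -0.03], 0, 0]
    - [[0, 0, -0.03], 0, 0]
    - [[0.0171, 0.0032, 0], 0.1, 0]
    - [[0.0171, 0.0032, 0], 0.1, 0]
    - [[0.0171, 0.0032, 0], 0.1, 0]
    - [[0.0171, 0.0032, 0], 0.1, 0]
    - [[0.0171, 0.0032, 0], 0.1, 0]
    - [[0.0171, 0.0032, 0], 0.1, 0]
    - [[0.0171, 0.0032, 0], 0.1, 0]
    - [[0.0171, 0.0032, 0], 0.1, 0]
    - [[0.0171, 0.0032, 0], 0.1, 0]
    - [[0.02, 0, 0], 0, 0]

```text
clock: 6.65
tcp_pos: [0.6339, 0.1022, 0.1519]
tool_rot: [-3.127, -0.299, -0.001]
ft_force: [-0.6, 0.2, 0.3]
width: 0.0002
grip_force: 0.0
```

move_arm:
  motion:
    - [[0, 0, 0.02], 0, 0]
    - [[0, 0, 0.02], 0, 0]
    - [[0, 0, 0.02], 0, 0]
    - [[0, 0, 0], 0, 0]
    - [[0, 0, 0], 0, 0]

```text
clock: 7.15
tcp_pos: [0.6329, 0.1018, 0.0916]
tool_rot: [-3.127, -0.303, 0.0]
ft_force: [0.2, 0.2, 0.7]
width: 0.0001
grip_force: 0.0
```

```bash
python3 g.py .6335 .1036 .092; cat > tip.py <<'E'
from h import *
s=robot.get_state(); P=par('side'); im=save('side','pics/tip.png'); a=cv2.imread('pics/side0.png').astype(int); b=cv2.imread('pics/tip.png').astype(int)
t=s['tcp_pos']; u,v=proj(P,t); m=(np.abs(a-b).max(2)>40).astype(np.uint8)
for c in range(int(u)-6,int(u)+7):
    col=np.where(m[:int(v)+25,c])[0]; print(c, col.max() if len(col) else None, end=' | ')
print('\npred',u,v,'+20mm',proj(P,t+[0,0,.02]),t)
cv2.imwrite('pics/c3.png',cv2.resize(b[150:270,210:370].astype(np.uint8),None,fx=5,fy=5,interpolation=2))
E
python3 tip.py
```

```text
clk 7.15 tcp [0.6329 0.1018 0.0916] xang 0.193 tilt -1.0 F [0.19 0.23 0.69] w 8.35773277920515e-05 q [0.07 0.33 1.3  0.   1.51 1.45]
delta tool [ 0.0009 -0.0016 -0.0004]
256 253 | 257 254 | 258 254 | 259 254 | 260 254 | 261 254 | 262 255 | 263 255 | 264 254 | 265 254 | 266 253 | 267 254 | 268 255 | 
pred 262.67342441784723 262.7935192719574 +20mm [262.08825833 256.33681539] [0.63293922 0.10181124 0.09163407]
```

View pics/c3.png

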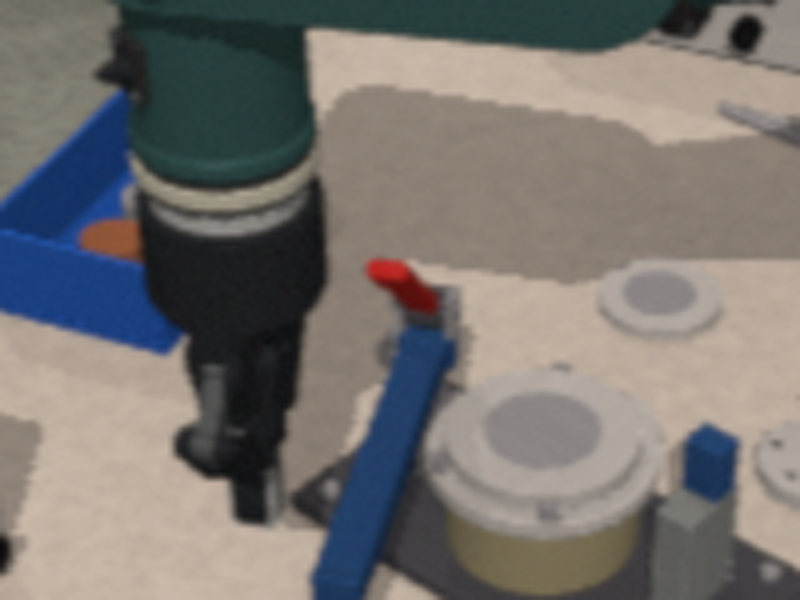

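The tip shows at crop (258,522), row 254.5, against 262.8 predicted, so it again sits about 24 mm above the reported TCP. I'll go 22 mm lower, which puts the tip near z ≈ 0.093, then push and check early.

move_arm:
  motion:
    - [[0, 0, 0.011], 0, 0]
    - [[0, 0, 0.011], 0, 0]
    - [[-0.01, 0, 0], 0, 0]
    - [[-0.01, 0, 0], 0, 0]
    - [[-0.0087, -0.0009, 0], -0.05, 0]
    - [[-0.0087, -0.0009, 0], -0.05, 0]
    - [[-0.0087, -0.0009, 0], -0.05, 0]
    - [[-0.0087, -0.0009, 0], -0.05, 0]
    - [[0, 0, 0], 0, 0]

```text
clock: 8.1
tcp_pos: [0.5776, 0.0915, 0.0704]
tool_rot: [3.081, 0.614, 0.001]
ft_force: [-0.0, 0.0, 0.4]
width: 0.0005
grip_force: 0.0
```

```bash
python3 k.py; cat > st.py <<'E'
from h import *
P=par('side'); save('side','pics/st.png'); im=cv2.imread('pics/st.png'); h=cv2.cvtColor(im,cv2.COLOR_BGR2HSV)
m=cv2.inRange(h,(105,110,40),(125,255,255)); m[:, :262]=0; m[:205]=0; m[300:]=0; m[:,400:]=0
for k in cv2.findContours(m,0,2)[0]:
    if cv2.contourArea(k)>40: print(cv2.contourArea(k),cv2.boxPoints(cv2.minAreaRect(k)).round(1).tolist())
piv=np.array([.6245,-.0734])
for th in(1.05,.9,.8,.7,.6,.3,.1,0):
    a=2.816-th; e=piv+.19*np.array([np.cos(a),np.sin(a)]); print(th,proj(P,[*e,.106]).round(1),end=' ')
E
python3 st.py
```

```text
clk 8.1 tcp [0.5776 0.0915 0.0704] r 0.1714 theta_tcp 0.968 strap theta if touching 0.833 1.103 F [-0.04  0.04  0.43] F along -x tool [-0.02 -0.05 -0.43] xang 0.393
90.0 [[345.79998779296875, 248.0], [348.29998779296875, 235.3000030517578], [357.0, 237.0], [354.5, 249.6999969482422]]
345.5 [[288.79998779296875, 225.60000610351562], [299.1000061035156, 224.8000030517578], [302.5, 270.8999938964844], [292.20001220703125, 271.6000061035156]]
1.05 [278.2 266.6] 0.9 [290.9 267.6] 0.8 [299.5 267.6] 0.7 [308.  266.9] 0.6 [316.4 265.7] 0.3 [339.2 258.9] 0.1 [351.6 252.1] 0 [356.7 248.2]
```

The strap is moving: its end now gives about 0.83 rad, as predicted for contact. I carry on with the push.

move_arm:
  motion:
    - [[-0.0087, -0.0009, 0], -0.05, 0]
    - [[-0.0087, -0.0009, 0], -0.05, 0]
    - [[-0.0087, -0.0009, 0], -0.05, 0]
    - [[-0.0087, -0.0009, 0], -0.05, 0]
    - [[-0.0087, -0.0009, 0], -0.05, 0]
    - [[-0.0087, -0.0009, 0], -0.05, 0]
    - [[-0.0087, -0.0009, 0], -0.05, 0]
    - [[-0.0087, -0.0009, 0], -0.05, 0]
    - [[-0.0087, -0.0009, 0], -0.05, 0]
    - [[-0.0087, -0.0009, 0], -0.05, 0]
    - [[-0.0087, -0.0009, 0], -0.05, 0]
    - [[0, 0, 0], 0, 0]

```text
clock: 9.35
tcp_pos: [0.4972, 0.0425, 0.0702]
tool_rot: [2.799, 1.425, 0.001]
ft_force: [0.1, 0.2, 0.7]
width: -0.0001
grip_force: 0.0
```

move_arm:
  motion:
    - [[-0.0052, -0.0005, 0], -0.03, 0]
    - [[-0.0052, -0.0005, 0], -0.03, 0]
    - [[-0.0052, -0.0005, 0], -0.03, 0]
    - [[-0.0052, -0.0005, 0], -0.03, 0]
    - [[-0.0052, -0.0005, 0], -0.03, 0]
    - [[-0.0052, -0.0005, 0], -0.03, 0]
    - [[-0.0035, -0.0004, 0], -0.02, 0]
    - [[0, 0, 0], 0, 0]

```text
clock: 10.15
tcp_pos: [0.4767, 0.0149, 0.0698]
tool_rot: [2.642, 1.699, 0.001]
ft_force: [-0.5, 0.6, -0.3]
width: 0.0001
grip_force: 0.2
```

```bash
python3 k.py;python3 st.py
```

```text
clk 10.15 tcp [0.4767 0.0149 0.0698] r 0.1722 theta_tcp 0.213 strap theta if touching 0.079 0.347 F [-0.48  0.58 -0.26] F along -x tool [ 0.33 -0.67  0.26] xang 1.143
83.5 [[342.70001220703125, 255.60000610351562], [349.6000061035156, 239.6999969482422], [356.79998779296875, 242.8000030517578], [350.0, 258.70001220703125]]
429.5 [[288.5, 221.39999389648438], [294.6000061035156, 211.60000610351562], [338.1000061035156, 238.8000030517578], [332.0, 248.60000610351562]]
1.05 [278.2 266.6] 0.9 [290.9 267.6] 0.8 [299.5 267.6] 0.7 [308.  266.9] 0.6 [316.4 265.7] 0.3 [339.2 258.9] 0.1 [351.6 252.1] 0 [356.7 248.2]
```

move_arm:
  motion:
    - [[-0.0035, -0.0004, 0], -0.02, 0]
    - [[-0.0035, -0.0004, 0], -0.02, 0]
    - [[-0.0035, -0.0004, 0], -0.02, 0]
    - [[0, 0, 0], 0, 0]

```text
clock: 10.6
tcp_pos: [0.4709, 0.0052, 0.0696]
tool_rot: [2.589, 1.779, -0.001]
ft_force: [-0.6, 1.5, 0.0]
width: -0.0
grip_force: 0.1
```

move_arm:
  motion:
    - [[-0.002, 0, 0], 0, 0]
    - [[0, 0, 0], 0, 0]

```text
clock: 10.8
tcp_pos: [0.4702, 0.0037, 0.0695]
tool_rot: [-2.59, -1.778, 0.001]
ft_force: [-0.7, 0.6, 0.7]
width: 0.0001
grip_force: 0.3
```

move_arm:
  motion:
    - [[-0.002, 0, 0], 0, 0]
    - [[0, 0, 0], 0, 0]

```text
clock: 11.0
tcp_pos: [0.4696, 0.0022, 0.0695]
tool_rot: [-2.589, -1.778, 0.0]
ft_force: [0.4, 1.7, 1.0]
width: 0.0001
grip_force: 0.9
```

move_arm:
  motion:
    - [[-0.002, 0, 0], 0, 0]
    - [[0, 0, 0], 0, 0]

```text
clock: 11.2
tcp_pos: [0.4696, 0.0021, 0.0696]
tool_rot: [-2.587, -1.778, -0.006]
ft_force: [2.6, 6.2, -1.1]
width: -0.0005
grip_force: 3.4
```

```bash
python3 k.py;python3 st.py
```

```text
clk 11.2 tcp [0.4696 0.0021 0.0696] r 0.1723 theta_tcp 0.128 strap theta if touching -0.006 0.262 F [ 2.58  6.21 -1.15] F along -x tool [6.72 0.18 1.18] xang 1.204
52.0 [[347.70001220703125, 252.60000610351562], [352.29998779296875, 241.89999389648438], [358.3999938964844, 244.39999389648438], [353.79998779296875, 255.1999969482422]]
466.5 [[288.6000061035156, 221.6999969482422], [293.79998779296875, 211.8000030517578], [342.6000061035156, 237.1999969482422], [337.3999938964844, 247.10000610351562]]
1.05 [278.2 266.6] 0.9 [290.9 267.6] 0.8 [299.5 267.6] 0.7 [308.  266.9] 0.6 [316.4 265.7] 0.3 [339.2 258.9] 0.1 [351.6 252.1] 0 [356.7 248.2]
```

The strap is against the stop: the TCP stalled at θ ≈ −0.006 with about 6.7 N on the finger. Next I back off, rise, and go above the lever.

move_arm:
  motion:
    - [[0.01, 0, 0], 0, 0]
    - [[0.02, 0, 0], 0, 0]
    - [[0, 0, -0.03], 0, 0]
    - [[0, 0, -0.04], 0, 0]
    - [[0, 0, -0.04], 0, 0]
    - [[0, 0, -0.04], 0, 0]
    - [[0, 0, 0], 0, 0]

```text
clock: 11.95
tcp_pos: [0.483, 0.0277, 0.2267]
tool_rot: [2.582, 1.773, 0.014]
ft_force: [0.1, 0.5, -0.0]
width: 0.0001
grip_force: 0.0
```

```bash
python3 g.py .5696 -.0548 .22; python3 - <<'E'
from h import *
P={n:par(n) for n in('side','top')}; 
piv=np.array([.6245,-.0734]); d=np.array([np.cos(2.816),np.sin(2.816)])
for n,roi in(('side',(270,190,340,240)),('top',(290,195,350,240))):
    save(n,f'pics/{n}5.png'); im=cv2.imread(f'pics/{n}5.png'); h=cv2.cvtColor(im,cv2.COLOR_BGR2HSV)
    m=cv2.inRange(h,(0,140,70),(7,255,255))|cv2.inRange(h,(171,140,70),(180,255,255)); z=np.zeros_like(m); x0,y0,x1,y1=roi; z[y0:y1,x0:x1]=m[y0:y1,x0:x1]
    for k in cv2.findContours(z,0,2)[0]:
        if cv2.contourArea(k)>20: print(n,cv2.contourArea(k),cv2.boxPoints(cv2.minAreaRect(k)).round(1).tolist())
    for a in(.7,.8,.9): 
        for s in(.04,.11): print(a,s,proj(P[n],[*(piv+d*s*np.cos(a)),.12+s*np.sin(a)]).round(1),end=' ')
    print()
a=cv2.resize(cv2.imread('pics/side5.png')[180:280,260:380],(480,400)); b=cv2.resize(cv2.imread('pics/top5.png')[180:300,260:356],(320,400)); cv2.imwrite('pics/j5.png',np.hstack([a,b]))
E
```

```text
clk 11.95 tcp [0.483  0.0277 0.2267] xang 1.203 tilt -0.9999 F [ 0.09  0.46 -0.04] w 0.00010732125872813707 q [-0.06 -0.07  1.48 -0.    1.72  0.31]
delta tool [-0.0459  0.1104  0.008 ]
side 81.0 [[294.0, 209.1999969482422], [320.1000061035156, 194.39999389648438], [322.1000061035156, 197.89999389648438], [296.0, 212.6999969482422]]
0.7 0.04 [305.5 208. ] 0.7 0.11 [322.7 201.2] 0.8 0.04 [304.6 206.6] 0.8 0.11 [320.3 197.2] 0.9 0.04 [303.7 205.2] 0.9 0.11 [317.6 193.3] 
top 153.0 [[321.6000061035156, 236.0], [332.3999938964844, 209.5], [339.6000061035156, 212.5], [328.79998779296875, 239.0]]
0.7 0.04 [332.2 221.1] 0.7 0.11 [325.1 240.8] 0.8 0.04 [332.6 219.9] 0.8 0.11 [326.2 237.4] 0.9 0.04 [333.1 218.6] 0.9 0.11 [327.4 233.7]
```

View pics/j5.png

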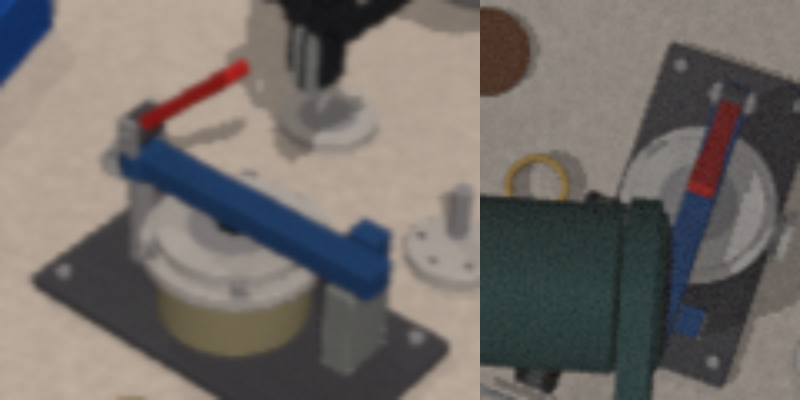

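The left half shows the strap over the cover against the blue stop, with the lever raised from (140,122) to (245,68). That matches the 0.8 rad projection, and the cover is in place. I move above the lever's outer part.

move_arm:
  motion:
    - [[-0.012, 0.028, 0], 0, 0]
    - [[-0.012, 0.028, 0], 0, 0]
    - [[-0.012, 0.028, 0], 0, 0]
    - [[-0.01, 0.026, 0], -0.04, 0]
    - [[0, 0, 0], 0, 0]
    - [[0, 0, 0.01], 0, 0]
    - [[0, 0, 0.01], 0, 0]
    - [[0, 0, 0], 0, 0]

```text
clock: 12.85
tcp_pos: [0.5639, -0.0532, 0.1964]
tool_rot: [-2.549, -1.829, 0.006]
ft_force: [0.4, 0.0, -0.3]
width: -0.0001
grip_force: 0.0
```

```bash
python3 g.py .5696 -.0548 .18; python3 - <<'E'
from h import *
a=cv2.imread('pics/side5.png').astype(int); P=par('side'); s=robot.get_state(); save('side','pics/side6.png'); b=cv2.imread('pics/side6.png')
t=s['tcp_pos']; print(proj(P,t),proj(P,t+[0,0,.024]))
cv2.imwrite('pics/c6.png',cv2.resize(b[160:260,260:380],(720,600),interpolation=2))
E
```

```text
clk 12.85 tcp [ 0.5639 -0.0532  0.1964] xang 1.244 tilt -1.0 F [ 0.44  0.   -0.28] w -0.0001391518366688728 q [-0.19  0.13  1.33 -0.    1.68  0.13]
delta tool [0.0003 0.006  0.0164]
[316.12189029 195.95948247] [316.2535937  187.36866425]
```

View pics/c6.png

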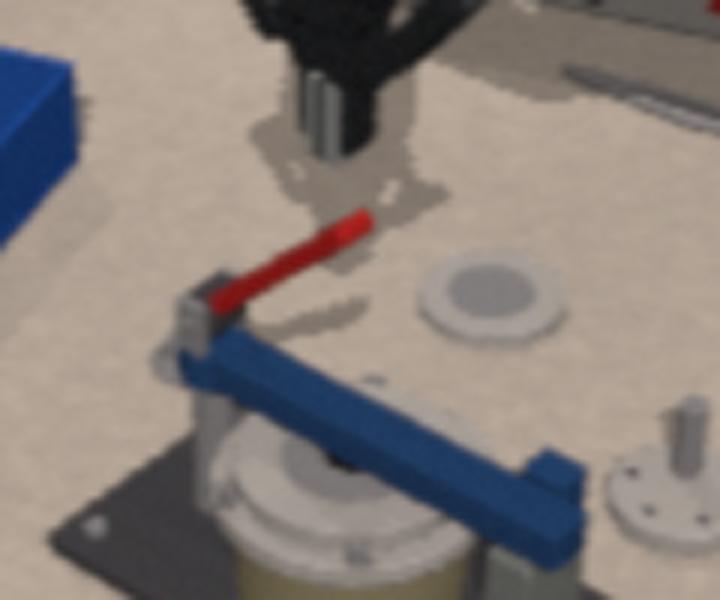

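The fingertip is at crop (330,158), directly above the lever's outer part (lever end at 365,222). That matches the offset-corrected prediction, with the tip at z ≈ 0.22. I press down along the lever's arc in stages.

move_arm:
  motion:
    - [[0, 0.004, 0.006], 0, 0]
    - [[0, 0, 0.006], 0, 0]
    - [[0, 0, 0.006], 0, 0]
    - [[0, -0.003, 0.006], 0, 0]
    - [[0, -0.003, 0.006], 0, 0]
    - [[0, -0.003, 0.006], 0, 0]
    - [[0, 0, 0], 0, 0]

```text
clock: 13.6
tcp_pos: [0.5609, -0.0525, 0.1636]
tool_rot: [2.553, 1.83, 0.0]
ft_force: [0.6, -0.3, 0.2]
width: 0.0001
grip_force: 0.1
```

move_arm:
  motion:
    - [[0, -0.003, 0.006], 0, 0]
    - [[0, -0.003, 0.006], 0, 0]
    - [[0, -0.003, 0.006], 0, 0]
    - [[0, 0, 0], 0, 0]

```text
clock: 14.0
tcp_pos: [0.5517, -0.0494, 0.1443]
tool_rot: [-2.552, -1.829, 0.002]
ft_force: [0.6, 0.3, 1.3]
width: -0.0001
grip_force: 0.3
```

```bash
cat > lv.py <<'E'
from h import *
P=par('side'); piv=np.array([.6245,-.0734]); d=np.array([np.cos(2.816),np.sin(2.816)])
s=robot.get_state(); t=s['tcp_pos']; q=t[:2]-piv; print(s['clock'],t.round(4),'r',(q@d).round(4),'lat',(d[0]*q[1]-d[1]*q[0]).round(4),'F',s['ft_force'].round(1))
save('side','pics/lv.png'); im=cv2.imread('pics/lv.png'); h=cv2.cvtColor(im,cv2.COLOR_BGR2HSV)
m=cv2.inRange(h,(0,140,70),(7,255,255))|cv2.inRange(h,(171,140,70),(180,255,255)); z=np.zeros_like(m); z[185:240,270:345]=m[185:240,270:345]
for k in cv2.findContours(z,0,2)[0]:
    if cv2.contourArea(k)>15: print(cv2.contourArea(k),cv2.boxPoints(cv2.minAreaRect(k)).round(1).tolist())
for a in(.8,.6,.4,.3,.2,.1,0): print(a,proj(P,[*(piv+d*.11*np.cos(a)),.12+.11*np.sin(a)]).round(1),end=' ')
E
python3 lv.py
```

```text
14.0 [ 0.5517 -0.0494  0.1443] r 0.0767 lat 0.0006 F [0.6 0.3 1.3]
108.5 [[295.70001220703125, 208.1999969482422], [326.8999938964844, 205.6999969482422], [327.29998779296875, 210.6999969482422], [296.1000061035156, 213.1999969482422]]
0.8 [320.3 197.2] 0.6 [324.8 205.4] 0.4 [328.  213.8] 0.3 [329.1 217.9] 0.2 [329.9 221.9] 0.1 [330.3 225.8] 0 [330.3 229.4]
```

move_arm:
  motion:
    - [[0, -0.0015, 0.006], 0, 0]
    - [[0, -0.0015, 0.006], 0, 0]
    - [[0, -0.0015, 0.006], 0, 0]
    - [[0, -0.0015, 0.006], 0, 0]
    - [[0, -0.0015, 0.006], 0, 0]
    - [[0, -0.0015, 0.004], 0, 0]
    - [[0, 0, 0], 0, 0]

```text
clock: 14.75
tcp_pos: [0.5438, -0.0468, 0.1104]
tool_rot: [-2.553, -1.83, 0.001]
ft_force: [-0.1, 0.4, 0.1]
width: 0.0002
grip_force: 0.0
```

```bash
python3 lv.py
```

```text
14.75 [ 0.5438 -0.0468  0.1104] r 0.0849 lat 0.0006 F [-0.1  0.4  0.1]
151.5 [[295.0, 215.0], [297.20001220703125, 208.39999389648438], [330.79998779296875, 219.60000610351562], [328.6000061035156, 226.1999969482422]]
0.8 [320.3 197.2] 0.6 [324.8 205.4] 0.4 [328.  213.8] 0.3 [329.1 217.9] 0.2 [329.9 221.9] 0.1 [330.3 225.8] 0 [330.3 229.4]
```

move_arm:
  motion:
    - [[0, 0, 0.003], 0, 0]
    - [[0, 0, 0.003], 0, 0]
    - [[0, 0, 0], 0, 0]

```text
clock: 15.1
tcp_pos: [0.544, -0.0468, 0.1052]
tool_rot: [-2.553, -1.83, 0.001]
ft_force: [-0.6, 0.4, 1.4]
width: 0.0003
grip_force: 0.5
```

move_arm:
  motion:
    - [[0, 0, 0.003], 0, 0]
    - [[0, 0, 0], 0, 0]

```text
clock: 15.3
tcp_pos: [0.5441, -0.0468, 0.1023]
tool_rot: [-2.553, -1.83, 0.0]
ft_force: [-1.6, 0.1, 2.4]
width: 0.0
grip_force: 0.9
```

move_arm:
  motion:
    - [[0, 0, 0.002], 0, 0]
    - [[0, 0, 0], 0, 0]

```text
clock: 15.5
tcp_pos: [0.5441, -0.0468, 0.1004]
tool_rot: [-2.553, -1.83, 0.0]
ft_force: [-2.0, 0.1, 3.0]
width: 0.0001
grip_force: 1.2
```

move_arm:
  motion:
    - [[0, 0, 0.002], 0, 0]
    - [[0, 0, 0], 0, 0]

```text
clock: 15.7
tcp_pos: [0.5441, -0.0468, 0.0983]
tool_rot: [-2.553, -1.83, 0.0]
ft_force: [-2.2, 0.7, 2.7]
width: -0.0003
grip_force: 1.2
```

```bash
python3 lv.py
```

```text
15.7 [ 0.5441 -0.0468  0.0983] r 0.0847 lat 0.0005 F [-2.2  0.7  2.7]
159.5 [[294.79998779296875, 214.39999389648438], [298.0, 208.0], [330.79998779296875, 224.39999389648438], [327.6000061035156, 230.8000030517578]]
0.8 [320.3 197.2] 0.6 [324.8 205.4] 0.4 [328.  213.8] 0.3 [329.1 217.9] 0.2 [329.9 221.9] 0.1 [330.3 225.8] 0 [330.3 229.4]
```

move_arm:
  motion:
    - [[0, 0, 0.002], 0, 0]
    - [[0, 0, 0], 0, 0]

```text
clock: 15.95
tcp_pos: [0.5441, -0.0468, 0.0963]
tool_rot: [-2.553, -1.83, 0.0]
ft_force: [-1.0, 0.3, 2.6]
width: -0.0001
grip_force: 1.1
```

move_arm:
  motion:
    - [[0, 0, 0.002], 0, 0]
    - [[0, 0, 0], 0, 0]

```text
clock: 16.15
tcp_pos: [0.5443, -0.0469, 0.0952]
tool_rot: [2.553, 1.83, 0.0]
ft_force: [-3.5, 1.0, 5.6]
width: -0.0001
grip_force: 2.9
```

move_arm:
  motion:
    - [[0, 0, 0.001], 0, 0]
    - [[0, 0, 0], 0, 0]

```text
clock: 16.35
tcp_pos: [0.5443, -0.0469, 0.0952]
tool_rot: [2.553, 1.83, 0.001]
ft_force: [-3.9, 1.5, 8.8]
width: 0.0
grip_force: 4.6
```

The tip has stalled at z = 0.0952 while the force climbs, so this is the hard stop. One more small press, then straight up and away.

move_arm:
  motion:
    - [[0, 0, 0.001], 0, 0]
    - [[0, 0, 0], 0, 0]
    - [[0, 0, -0.01], 0, 0]
    - [[0, 0, -0.03], 0, 0]
    - [[0, 0, -0.04], 0, 0]
    - [[0, 0, -0.04], 0, 0]
    - [[0.03, -0.03, -0.02], 0, 0]
    - [[0.03, -0.03, 0], 0, 0]
    - [[0.03, -0.03, 0], 0, 0]
    - [[0.03, -0.03, 0], 0, 0]
    - [[0, 0, 0], 0, 0]
    - [[0, 0, 0], 0, 0]

```text
clock: 17.55
tcp_pos: [0.4693, 0.1059, 0.2324]
tool_rot: [2.551, 1.832, 0.001]
ft_force: [0.6, 0.1, -0.7]
width: -0.0002
grip_force: 0.0
```

```bash
python3 lv.py; python3 - <<'E'
from h import *
save('top','pics/top7.png'); a=cv2.resize(cv2.imread('pics/lv.png')[180:300,260:400],(466,400)); b=cv2.resize(cv2.imread('pics/top7.png')[180:310,240:350],(334,400)); cv2.imwrite('pics/j7.png',np.hstack([a,b]))
E
```

```text
17.55 [0.4693 0.1059 0.2324] r 0.2044 lat -0.1202 F [ 0.6  0.1 -0.7]
197.5 [[294.3999938964844, 215.1999969482422], [297.6000061035156, 208.8000030517578], [330.79998779296875, 225.39999389648438], [327.6000061035156, 231.8000030517578]]
0.8 [320.3 197.2] 0.6 [324.8 205.4] 0.4 [328.  213.8] 0.3 [329.1 217.9] 0.2 [329.9 221.9] 0.1 [330.3 225.8] 0 [330.3 229.4]
```

View pics/j7.png

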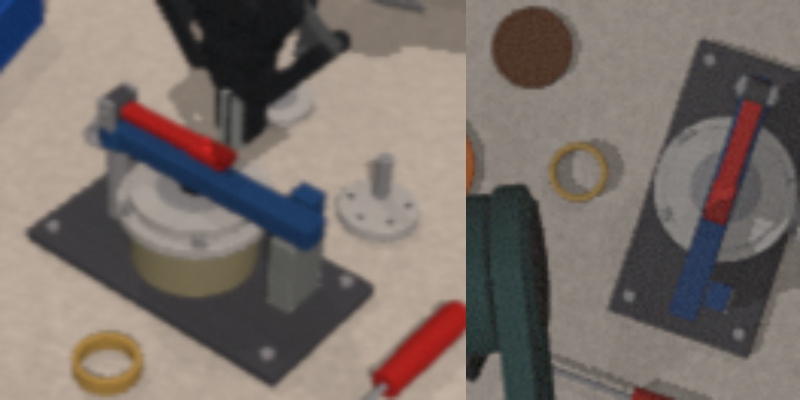

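The lever lies flat along the strap, and cover and ring are in place. In the top view there may be a thin gap between strap end (690,300) and stop (718,297), so I'll measure it before handing in.

```bash
python3 - <<'E'
from h import *
P=par('top'); piv=np.array([.6245,-.0734]); d=np.array([np.cos(2.816),np.sin(2.816)]); l=np.array([-d[1],d[0]])
for f in('top5','top7'):
    im=cv2.imread(f'pics/{f}.png'); h=cv2.cvtColor(im,cv2.COLOR_BGR2HSV); m=cv2.inRange(h,(103,100,30),(127,255,255))
    z=np.zeros_like(m); z[240:288,300:336]=m[240:288,300:336]; ys,xs=np.nonzero(z)
    W=np.array([plane(P,x,y,.106)[:2]-piv for x,y in zip(xs,ys)]); r=W@d; n=W@l
    for lo in np.arange(.115,.195,.01):
        k=(r>=lo)&(r<lo+.01)
        if k.any(): print(f,lo.round(3),np.sort(n[k]*1e3).round(0).astype(int).tolist())
im=cv2.imread('pics/top7.png'); print(cv2.cvtColor(im,cv2.COLOR_BGR2HSV)[274:280,308:330].tolist()[::2])
E
```

```text
top5 0.115 [-6, -6, -5, -4, -4, -3, -2, -2, -2, -1, 0, 1, 1, 2, 2, 3, 4, 4, 5, 5, 6, 6, 7, 8, 9]
top5 0.125 [-5, -4, -3, -3, -2, -1, -1, -1, 0, 1, 2, 2, 2, 3, 4, 5, 5, 6, 6, 7, 7, 8, 9]
top5 0.135 [-2, -1, -1, 0, 0, 1, 2, 3, 3, 3, 4, 5, 6, 6, 6, 7, 8, 8, 9, 10]
top5 0.145 [1, 2, 3, 3, 4, 4, 5, 6, 7, 7, 7, 8, 9, 9, 14, 17, 19, 20, 21, 22, 24, 27, 28]
top5 0.155 [4, 5, 6, 7, 7, 8, 8, 10, 12, 13, 13, 14, 14, 15, 15, 16, 17, 18, 18, 18, 19, 20, 21, 21, 21, 22, 23, 23, 24, 25, 25, 25, 26, 27, 28, 28, 28, 29]
top5 0.165 [6, 7, 8, 8, 8, 9, 10, 14, 15, 15, 16, 17, 18, 18, 19, 20, 22, 22, 23, 24, 25, 25, 26, 27, 28]
top7 0.115 [-12, -12, -11, -10, -9, -9, -9, -8, -7, -6, -6, -6, -5, -4, -4, -3, -2, -2, -2, -1, 0, 1, 1, 2, 2, 3, 4, 4, 5, 5, 6, 6, 7, 8, 9]
top7 0.125 [-11, -11, -10, -9, -9, -8, -8, -7, -6, -5, -5, -5, -4, -3, -3, -2, -1, -1, -1, 0, 1, 2, 2, 2, 3, 4, 5, 5, 6, 6, 7, 7, 8]
top7 0.135 [-12, -12, -11, -11, -10, -10, -9, -8, -8, -8, -7, -6, -5, -4, -4, -4, -3, -2, -2, -1, -1, 0, 0, 1, 2, 3, 3, 3, 4, 5, 6, 6, 6, 7, 8, 8, 9, 10]
top7 0.145 [-13, -12, -11, -11, -10, -9, -9, -8, -7, -7, 
[... 1127 characters left out ...]
33, 54]], [[113, 103, 82], [110, 135, 83], [108, 138, 85], [109, 133, 86], [110, 131, 84], [110, 126, 87], [110, 119, 90], [110, 135, 87], [108, 126, 89], [112, 104, 76], [108, 77, 60], [112, 114, 87], [109, 132, 95], [109, 127, 94], [111, 141, 92], [109, 130, 90], [110, 130, 92], [109, 139, 92], [113, 99, 72], [150, 7, 69], [15, 9, 60], [150, 5, 53]], [[111, 127, 86], [109, 149, 84], [110, 135, 87], [109, 135, 85], [110, 136, 86], [109, 135, 85], [110, 118, 91], [109, 153, 85], [111, 129, 81], [109, 103, 62], [113, 85, 75], [109, 130, 88], [111, 127, 92], [108, 133, 90], [112, 133, 90], [109, 130, 92], [109, 147, 92], [110, 100, 82], [105, 21, 74], [18, 23, 55], [135, 10, 50], [8, 21, 48]]]
```

The strap edge is within about a pixel (about 2 mm) of the stop in this view, and unchanged from before the lever was pressed. The finger stalled hard there (6.7 N, no further travel), so the strap is on its stop. The lever's end also matches the 0 rad projection. Nothing else was touched and the robot is clear.

```bash
python3 -c "
from cell import robot
print(robot.close_job())"
```

```text
the job is handed in; nothing more can be done
None
```

The job is handed in: the strap was pushed against its stop first, then the lever pressed flat to its hard stop. The cover is still in place, nothing loose was touched, and the robot is clear (about 17.6 s); the verdict wasn't shown.

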